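# Check a push gauge on the beam calibrator

## Robot

A 7-joint arm with a two-finger parallel gripper is mounted at the origin on a cart in front of the work surface, level with it; the furniture and walls round the work are solid. World frame = base frame: x ahead of the robot, y to its left, z up, the work surface at z = 0. Lengths are in mm, angles in rad, forces in N, time in s.
With the tool pointing down it reaches from about 400 to 875 mm from the base axis. Payload 4.4 kg.
Tool frame: the origin (TCP) lies midway between the tips of the shut fingers; the grasp point (between the pads) lies 19 mm behind it; z points along the fingers, y is the line along which they close (so a half turn about z gives the same grasp; the last joint's range is limited). The gripper opens to 85 mm and grips with 20 to 120 N. Pads are 22 mm wide; open, the fingers measure 114 mm over their backs; the gripper's body (76 mm by 85 mm) begins 54 mm behind the grasp point. The pads swing forward as they close: fully open they stand 13 mm farther back than shut.
Start: joints at [-1.169, 0.628, 0.038, 1.517, -0.027, 0.996, -0.02], TCP at [293.08, 580.191, 231.313] pointing down, gripper open.
Joint ranges: [-3.06, 3.06], [-0.37, 2.12], [-1.25, 1.32], [0.18, 2.47], [-1.1, 4.24], [0.23, 1.98], [-2.94, 2.94]. Speed limits (rad/s): [2.57, 2.57, 3.14, 3.14, 3.14, 3.14, 3.14].

## Interface

Orientations are given as [roll, pitch, yaw] about the fixed x, y, z axes, in that order (R = Rz(yaw) Ry(pitch) Rx(roll)).
In Python, from cell import readout, optics, order gives the robot as it stands.
- The arm moves only by the shell command python3 -m jog 'ROWS'. ROWS is a JSON object of lists of equal length, an entry for each row: "claw": the opening, from 0 (shut) to 1 (fully open); "xyz": the shift along the tool's x, y, z each as a share of 0.1 m, from -1 to 1, a list of three; "twist": the turn, a rotation vector about the tool's x, y, z each as a share of 180 degrees, from -1 to 1, a list of three. A call has 1 to 12 rows; each row shifts and turns the commanded pose from where the row before left it, along the tool's axes as they then stand; what a row does not reach is not made up. A row lasts 1/8 s, in which the tool goes at most 62.5 mm and 10.7 degrees, less where a joint would pass 70% of its speed; a pose out of reach is approached as far as the arm can. A call with a number of a shift or a turn outside -1 to 1 is refused whole. A call with a gripper value outside its range is refused whole. The fingers move at their own pace and stop on an object; the grip force is fixed at half the most. Time passes only in rows, so rows that do not move let the fingers close. It gives the time, the measured TCP pose, the force, the opening and the grip force at its end, in the units of the state.
- readout.read_state(): the state, without advancing time (a new reading comes with each control period).
- optics.get_image(name): name is "scene" or "top"; returns a dict with "color" (480x640x3 uint8, red, green, blue), "fovy" (degrees; the focal length in pixels is half the picture's height over the tangent of half this angle, whatever the lens; pixels are square), "cx", "cy" (the principal point, pixels), "view" (4x4, takes a point from world to camera coordinates). Camera axes: x right, y up, looking along -z (the intrinsics and any distortion apply to the point x, -y, -z); pixel columns grow to the right and rows downward; lengths in mm; the calibration is good to about 2 mm. A picture is of the moment at which its call begins. There is no depth.
- order.finish_job(): hands the job in; it is judged then, once.
Trained networks look in the newest picture that a camera, given by its name, has taken for a name from the list of things; names that differ only in an ending like _2 or _b are one class to them, and where a whole thing is asked for, a point or a joint stands for the part that bears it (a point fixed in the world has none). Each returns a list of dicts, best first, with "score" (0 to 1); they miss things now and then, are a little off and sometimes report something else, mostly with a low value. They report only what shows in the picture. A call takes as long as a camera call. They do not tell look-alikes from the thing itself.
- optics.boxes_of(camera, label): "rect" ([left, top, width, height] in pixels, round what is visible of it).
The state is a dict: "clock": time; "qpos": joint angles; "qd": joint speeds; "tau": joint torques, N m; "eef_pos": TCP position; "tool_rot": TCP orientation; "force": force on the tool from outside, world axes, zero at the start; "torque": the same for the moment, N m; "width": finger opening in mm; "gripper_force": force on a finger pad.
Only numpy, scipy, OpenCV 4.12 (cv2) and the standard library are available. Lean on these libraries where they do the work, as an engineer would, in place of code of your own. Each camera call takes 0.05 s, during which the arm holds its last target. There are 200 camera calls.

## Task

Check the hand-held push gauge on the beam calibrator: hang the load pan by its bail handle on the twin hook of the beam and let go of it, so that it hangs free and tips the beam down. Then take the gauge from its rest by its black grip, hold it upright with its tip on the red dot of the white pad at the other end of the beam, and press gently until the beam is level again, the pointer on the red centre mark. Finish while still holding the gauge there, beam level and steady and carried by the gauge alone, so that the dial can be read; do not overload the gauge, and leave the other things on the desk where they are.

Things in the scene. Friction and masses are not known exactly. Their poses are not given: they have to be found in the camera images.
- calibrator: beam calibrator, fixed on the desk: grey base 112 x 210 x 20 mm, two aluminium cheeks up to 172 mm that carry the beam's pivot 158 mm above the origin. Origin: centre of the underside; z up; x is the pivot's direction (away from the robot at yaw 0); y runs along the beam from the hook end (-y) to the pad end (+y). A white index plate on the front (-x) has a red centre mark for the pointer
- beam (a joint): angle of the steel balance beam, rad: 0 level (black pointer on the red mark), positive = hook end down, pad end up; stops at -0.14 and +0.14. With the pan hung it rests at +0.14; unloaded it may stand up to 0.12 either way. Bar 12 x 14 mm, centre line 40 mm below the pivot, clear of fingers at the hook. Equal arms: hook seat and pad 130 mm either side of the pivot, at its height
- hook_seat (a point): middle of the bail's bar when hung, midway between two prongs. These, 6 mm wire, stand 24 mm either side of this point (calibrator x), saddles open upward: outer tips (away from the pivot) 19 mm, inner lips 9 mm above this point, about 28 mm apart. The bar lies across both, along x. Bring it in from the outer side about 30 mm above the seat, the pan passing under the hook, then lower it
- load_pan: loose load pan: round aluminium pan 90 mm across with two brass discs 52 mm across fixed on it (brass up to 27 mm) and a rigid upright bail handle of steel wire, 0.3 to 0.5 kg in all. Origin: centre of the underside; z up; x along the bail's bar
- bail_bar (a point): middle of the bail's horizontal bar, 105 mm above the pan's underside. The bar is 10 mm thick, 84 mm long along the pan's x, with a leg of 6 mm wire at each end. Pinch it in the middle from above, fingers closing along the pan's y; the prongs then take it on either side of the fingers
- gauge_rest: fixed rest in which the gauge stands upright: grey round foot 72 mm across with a black tube 43 mm across, bore 28 mm, 62 mm high. Origin: centre of the underside
- gauge: loose push gauge, 0.18 kg, upright in its rest, tip down; lift it 60 mm straight up to clear. Origin: end of the tip, plunger out; z up along the gauge. Above it: plunger to 22 mm, sleeve 19 mm thick to 48, collar 36 mm across to 60 (sits on the tube), dial case 52 mm across, 20 mm deep, 55 to 107 mm, white dial looking to -x, black round grip 28 mm thick, 106 to 168 mm
- gauge_grip (a point): point on the gauge's axis 140 mm above the tip, the place to hold the grip
- gauge_tip (a point): centre of the flat end of the plunger, 11 mm across
- plunger (a joint): travel of the gauge's plunger into the gauge, m: 0 out, 0.014 fully in (do not press that far); its spring has 500 N/m, and the red needle of the dial turns with it. At balance the gauge carries the weight of the pan, 3 to 5 N, 6 to 10 mm of travel
- pad (a point): red dot in the middle of the white round pad, 30 mm across, on the beam's pad end, on its upper face; 158 mm above the desk when the beam is level, 176 mm when the hook end is on its stop
- coverslips: white coverslip box, 29 x 29 x 20 mm, a bystander on the left; origin centre of the underside
- timer: timer, 62 x 62 x 19 mm, a bystander on the right; origin centre of the underside
- notebook: dark blue notebook, 205 x 149 x 13 mm, a bystander on the right; origin centre of the underside
- calculator: black calculator, 118 x 69 x 12 mm, a bystander on the right; origin centre of the underside
- tally_counter: white tally counter, 74 x 52 x 26 mm, a bystander on the left; origin centre of the underside
Things that resemble listed ones, but are neither listed nor needed, are in the scene too. What is shaped like the load_pan but green is not meant.

How it is judged (in metres and radians):
On the way:
1. the load pan hangs free by its bail on the twin hook, let go, and the hook end of the beam is down (contact force between load_pan and beam above 1.5 N and height (world z) of load_pan above 0.025 m and distance between bail_bar and hook_seat below 0.02 m and angle between load_pan's own z axis and vertical below 0.2 rad and contact force between load_pan and the arm below 0.1 N and contact force between load_pan and the fingers below 0.1 N and value of joint beam above 0.1 rad), for 0.2 s.
At the end, for the whole second after the job is handed in: Pan hangs free and let go on the twin hook (bar within 20 mm of the seat, within 0.2 rad of upright); fingers hold the gauge within 0.1 rad of upright, tip within 8 mm of the dot, 1.5 to 9 N, plunger not fully in; beam level within 0.04 rad, steady, not touched by the robot itself (contact force between each of load_pan, gauge and beam above 1.5 N and height (world z) of load_pan above 0.025 m and distance between bail_bar and hook_seat below 0.02 m and angle between load_pan's own z axis and vertical below 0.2 rad and contact force between load_pan and the arm below 0.1 N and contact force between load_pan and the fingers below 0.1 N and value of joint beam between -0.04 and 0.04 rad and velocity of joint beam between -0.1 and 0.1 rad/s and distance between gauge_tip and pad below 0.008 m and angle between gauge's own z axis and vertical below 0.1 rad and contact force between gauge and beam below 9 N and value of joint plunger below 0.0135 m and contact force between the fingers and gauge above 1 N and contact force between each of the arm, the fingers and beam below 0.2 N and linear speed of gauge below 0.03 m/s); the arm keeps its last pose, push and grip.
It fails at once if the gauge is overloaded: more than 15 N between gauge and beam (contact force between gauge and beam above 15 N).
It fails at once if the robot pushes hard on the beam (contact force between any of the arm, the fingers and beam above 15 N).
It fails at once if the coverslip box, timer, notebook, calculator or tally counter is moved by more than 25 mm (distance of any of coverslips, timer, notebook, calculator, tally_counter from where it was at the start of the episode above 0.025 m).
It also fails if it takes over 69 s, if anything falls off the work surface, if the arm or the gripper's body presses on something with over 40 N, if the wrist force passes 120 N, or if a joint passes its speed limit or range.

## Working session

There is one attempt and no reset: what is moved stays moved. The work goes in short steps, Python scripts to look and compute and a shell command to move; the robot and the scene stay as the last step left them, time stands still between calls to the robot, and variables do not carry over. Pictures are saved under pics/ and viewed, at most 10 in all, crops included, and the job is handed in when it is done.

```bash
mkdir -p pics; ls; cat > h.py <<'E'
import numpy as np,cv2
from cell import readout,optics,order
def cam(n):
    d=optics.get_image(n);return d
def save(d,f,crop=None,s=1):
    im=d["color"][:,:,::-1]
    if crop: x,y,w,h=crop; im=im[y:y+h,x:x+w]
    im=cv2.resize(im,None,fx=s,fy=s,interpolation=cv2.INTER_CUBIC) if s!=1 else im
    cv2.imwrite("pics/"+f,im)
def proj(d,p):
    f=240/np.tan(np.radians(d["fovy"])/2);V=np.array(d["view"]);c=V[:3,:3]@np.array(p,float)+V[:3,3]
    return np.array([d["cx"]+f*c[0]/-c[2],d["cy"]+f*-c[1]/-c[2]])
def onz(d,uv,z):
    f=240/np.tan(np.radians(d["fovy"])/2);V=np.array(d["view"]);R=V[:3,:3];o=-R.T@V[:3,3]
    r=R.T@np.array([(uv[0]-d["cx"])/f,-(uv[1]-d["cy"])/f,-1.]);return o+r*(z-o[2])/r[2]
E
python3 - <<'E'
from h import *
for n in("scene","top"):
    d=cam(n);save(d,n+"0.png");V=np.array(d["view"]);print(n,d["fovy"],d["cx"],d["cy"],(-V[:3,:3].T@V[:3,3]).round(),V[:3,:3].round(3).tolist(),[k for k in d])
    for l in("calibrator","load_pan","gauge","gauge_rest","pad","bail_bar","beam"):
        print(l,[(r["rect"],round(r["score"],2)) for r in optics.boxes_of(n,l)])
print(readout.read_state())
E
```

```text
pics
scene 53.49468344418217 314.06385869200795 240.41098114819687 [-135. -529. 1121.] [[0.569, -0.822, 0.019], [0.62, 0.444, 0.646], [-0.54, -0.356, 0.763]] ['color', 'fovy', 'cx', 'cy', 'view']
calibrator [([265.4, 203.8, 88.2, 78.7], 0.8)]
load_pan [([255.2, 186.0, 26.6, 31.1], 0.79), ([180.6, 197.4, 30.9, 48.1], 0.77), ([205.7, 226.1, 35.0, 48.0], 0.66), ([232.9, 265.8, 36.0, 42.6], 0.63)]
gauge [([365.3, 294.4, 17.0, 35.9], 0.94)]
gauge_rest [([356.4, 325.0, 28.8, 22.3], 0.74), ([260.4, 201.6, 101.5, 46.1], 0.43)]
pad [([261.0, 199.1, 101.5, 48.9], 0.72)]
bail_bar [([183.0, 197.3, 31.7, 44.5], 0.74), ([234.4, 268.8, 37.5, 39.9], 0.71), ([254.0, 186.5, 31.4, 33.4], 0.6)]
beam [([261.6, 198.3, 92.9, 49.5], 0.97), ([181.6, 197.4, 31.2, 40.7], 0.35)]
top 53.81381867672692 319.17840989401657 244.65537625501062 [ 407.  -63. 1160.] [[-0.03, -1.0, -0.01], [0.99, -0.031, 0.134], [-0.134, -0.006, 0.991]] ['color', 'fovy', 'cx', 'cy', 'view']
calibrator []
load_pan [([144.1, 259.7, 41.3, 43.1], 0.92), ([271.5, 294.5, 41.2, 40.0], 0.76)]
gauge [([422.3, 267.2, 28.3, 14.3], 0.55)]
gauge_rest
[... 333 characters left out ...]
4, 22.1], 0.24)]
{'clock': 0.8, 'qpos': array([-1.16878313,  0.62831762,  0.0384655 ,  1.51739694, -0.02702849,
        0.99631222, -0.01999608]), 'qd': array([ 0.00136631,  0.00075636,  0.00024398,  0.00068979,  0.00022715,
        0.00258042, -0.00026599]), 'tau': array([ 7.55526962e-04, -5.63215649e+01,  1.22579344e+00, -1.93778265e+01,
        1.09213771e-02,  1.73182463e-03,  2.79674208e-05]), 'eef_pos': array([293.06643202, 580.20418485, 231.36719346]), 'tool_rot': array([ 3.14151123e+00, -8.59697386e-05,  2.67377088e+00]), 'force': array([-0.22773015,  0.0472303 ,  0.33242348]), 'torque': array([-0.0598288 , -0.00522851, -0.04120241]), 'gripper_force': 0.0, 'width': 85.15688232390887}
```

View pics/scene0.png

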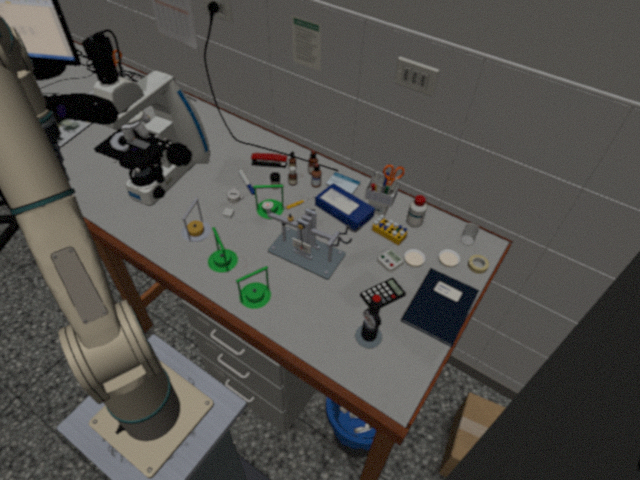

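View pics/top0.png

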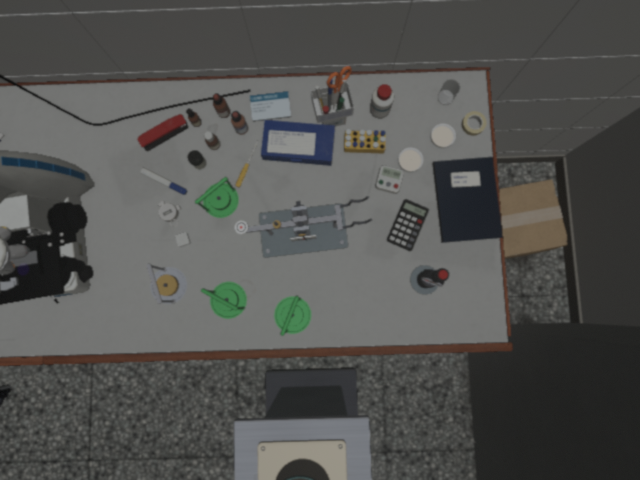

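Candidates for the load pan (top view): a brass and aluminium pan at (165,285) and green look-alikes at (218,198), (228,300) and (292,315). I choose the brass one at (165,285), which is at (196,227) in the scene view. The only gauge is at top (430,279). The calibrator has its pad on the left at (241,227) and its hook on the right at about (355,210).

```bash
python3 - <<'E'
from h import *
t=cam("top");s=cam("scene")
def c(d,x,y,w,h,k): return cv2.resize(cv2.convertScaleAbs(d["color"][y:y+h,x:x+w,::-1],alpha=1.6),None,fx=k,fy=k,interpolation=cv2.INTER_CUBIC)
a=c(t,140,255,50,50,5);b=c(t,230,185,150,75,3.6666);e=np.hstack([a,cv2.resize(b[:,:],(550,275))[:250]])
g=c(s,170,190,50,60,5);q=c(s,255,190,110,60,5);f=np.hstack([g,q])
cv2.imwrite("pics/c1.png",np.vstack([e,f])) 
print(e.shape,f.shape)
for n,uv,z in(("pan",(165,285),27),("pad",(241,227),158),("gauge",(442,273),168),("rest",(425,280),0),("base",(303,230),20)): print(n,onz(t,uv,z).round())
E
```

```text
(250, 800, 3) (300, 800, 3)
pan [475. 317.  27.]
pad [586. 111. 158.]
gauge [ 474. -312.  168.]
rest [ 469. -311.    0.]
base [599. -17.  20.]
```

View pics/c1.png

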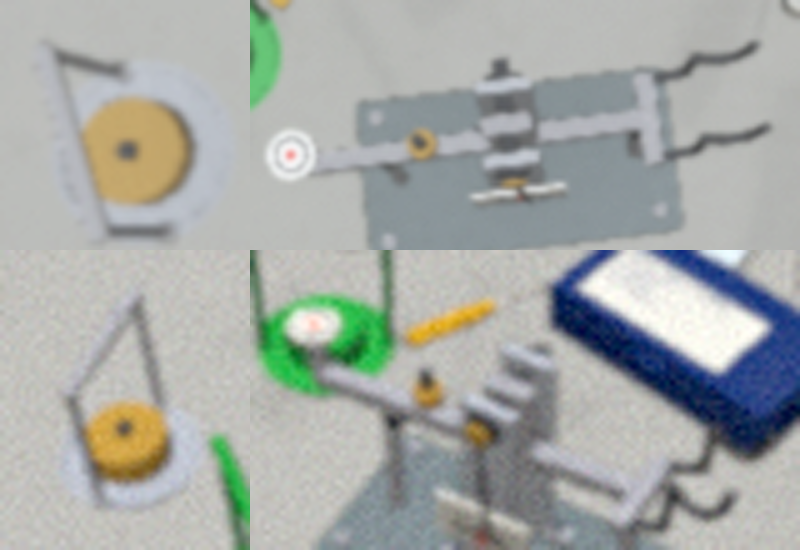

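The crop confirms the brass/aluminium pan as the target and shows the beam with its prong tips (hook end toward -y). Next I fit poses from these pixels in both views.

```bash
cat > fit.py <<'E'
from h import *
from scipy.optimize import least_squares as LS
t=cam("top");s=cam("scene")
def T(c,ox,oy,k,x0=0,y0=0): return np.array([(c[0]-x0+.5)/k-.5+ox,(c[1]-y0+.5)/k-.5+oy])
tc=lambda x,y:T((x,y),230,185,3.667,250); sc=lambda x,y:T((x,y),255,190,5,250,250)
tp=lambda x,y:T((x,y),140,255,5); sp=lambda x,y:T((x,y),170,190,5,0,250)
def rz(a): return np.array([[np.cos(a),-np.sin(a),0],[np.sin(a),np.cos(a),0],[0,0,1]])
def rx(a): return np.array([[1,0,0],[0,np.cos(a),-np.sin(a)],[0,np.sin(a),np.cos(a)]])
def calp(p,q): return np.array([p[0],p[1],0])+rz(p[2])@np.array(q)
def beam(p,q): return calp(p,rx(p[3])@np.array(q)+[0,0,158])
ob=[(t,tc(290,155),'b',(0,130,0)),(s,sc(313,325),'b',(0,130,0)),
(t,tc(757,45),'b',(24,-144,19)),(t,tc(768,127),'b',(-24,-144,19)),
(s,sc(733,497),'b',(-24,-144,19)),
(t,tc(357,102),'c',(56,105,20)),(t,tc(683,228),'c',(-56,-105,20)),(t,tc(655,70),'c',(56,-105,20))]
def res(p): return np.concatenate([proj(d,(beam if k=='b' else calp)(p,q))-uv for d,uv,k,q in ob])
r=LS(res,[590,-17,0,0],loss='soft_l1');print("cal",r.x.round(3),r.fun.round(1).tolist())
p=r.x
print("seat now",beam(p,(0,-130,0)).round(1),"seat down",beam([*p[:3],.14],(0,-130,0)).round(1),"pad",beam([*p[:3],0],(0,130,0)).round(1),"padup",beam([*p[:3],.14],(0,130,0)).round(1))
o2=[(t,tp(48,53),(42,0,105)),(t,tp(106,228),(-42,0,105)),(t,tp(135,150),(0,0,27)),(s,sp(137,299),(42,0,105)),(s,sp(71,396),(-42,0,105)),(s,sp(127,430),(0,0,27))]
r=LS(lambda p:np.concatenate([proj(d,calp(p,q))-uv for d,uv,q in o2]),[475,317,.3],loss='soft_l1');print("pan",r.x.round(3),r.fun.round(1).tolist())
print("bar",calp(r.x,(0,0,105)).round(1))
# red cap on gauge
for n,d,w in(("top",t,(405,255,60,50)),("scene",s,(350,285,45,65))):
    x,y,a,b=w;c=d["color"][y:y+b,x:x+a].astype(int);m=(c[...,0]>90)&(c[...,1]<70);v,u=np.nonzero(m);print(n,len(u),u.mean()+x,v.mean()+y)
im=[cv2.resize(cv2.convertScaleAbs(d["color"][y:y+50,x:x+50,::-1],alpha=1.8),(400,400),interpolation=cv2.INTER_CUBIC) for d,x,y in((t,405,255),(s,345,295))]
cv2.imwrite("pics/g1.png",np.hstack(im))
E
python3 fit.py
```

```text
cal [ 5.99417e+02 -1.92540e+01  9.80000e-02 -3.10000e-02] [1.1, 0.3, 0.2, -1.8, -1.4, 0.5, -1.2, 0.2, -0.6, -0.4, -0.1, 0.4, 1.9, -0.0, 3.3, -1.7]
seat now [ 612.1 -148.6  162.1] seat down [ 612.  -147.4  139.9] pad [586.7 110.1 158. ] padup [586.8 108.9 176.1]
pan [4.74953e+02 3.12943e+02 3.22000e-01] [0.3, 0.2, -0.0, 0.6, 0.1, 0.2, -0.2, -1.2, 0.4, -1.1, 0.2, -0.1]
bar [475.  312.9 105. ]
top 55 442.8727272727273 274.21818181818185
scene 43 376.9767441860465 297.4651162790698
```

View pics/g1.png

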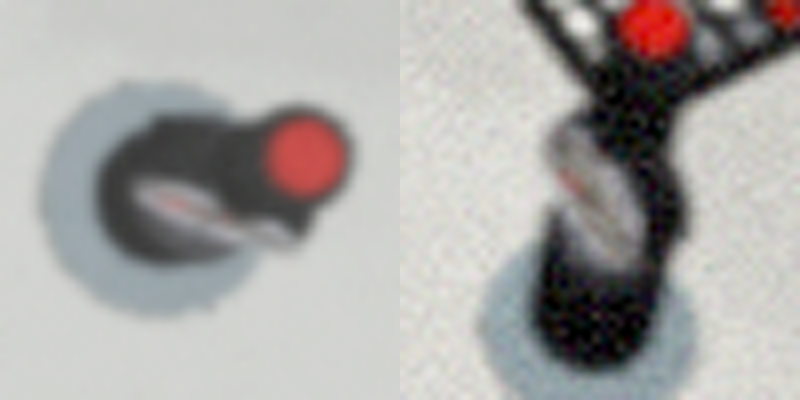

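```bash
cat >> h.py <<'E'
def tri(obs):
    from scipy.optimize import least_squares as LS
    r=LS(lambda p:np.concatenate([proj(d,p)-uv for d,uv in obs]),[500,0,100.]);return r.x,r.fun
E
python3 - <<'E'
from h import *
t=cam("top");s=cam("scene")
x,f=tri([(t,(442.8,274.2)),(s,(376.9,297.5))]);print("cap",x.round(1),f.round(1))
for z in(176,182,188):print(z,onz(t,(442.8,274.2),z).round(1),onz(s,(376.9,297.5),z).round(1))
print("rest",onz(t,(425.2,279.3),4).round(1),onz(s,(345+587/8,295+325/8),4).round(1))
E
```

```text
cap [ 470.5 -310.4  180.5] [ 0.2 -0.2 -0.3  0.1]
176 [ 470.5 -311.2  176. ] [ 473.9 -309.8  176. ]
182 [ 470.1 -309.7  182. ] [ 470.1 -311.2  182. ]
188 [ 469.7 -308.2  188. ] [ 466.2 -312.6  188. ]
rest [ 470.5 -311.     4. ] [ 544.1 -419.3    4. ]
```

```bash
cat > go.py <<'E'
# usage: go.py x y z yaw : prints needed twist share and shift shares after the twist
import sys;from h import *
from scipy.spatial.transform import Rotation as Ro
s=readout.read_state();x,y,z,w=map(float,sys.argv[1:])
R=Ro.from_euler('xyz',s["tool_rot"]);G=Ro.from_euler('xyz',[np.pi,0,w])
print("now",s["clock"],s["eef_pos"].round(1),s["tool_rot"].round(3),"w",round(s["width"],1),"F",s["force"].round(1),"q7",s["qpos"][6].round(2))
print("twist",((R.inv()*G).as_rotvec()/np.pi).round(4),"shift(tool after)",(G.inv().apply(np.array([x,y,z])-s["eef_pos"])/100).round(3))
E
python3 go.py 475 313 180 3.464
```

```text
now 1.1 [293.1 580.2 231.3] [ 3.142 -0.     2.674] w 85.1 F [ 1.1 -0.5  0.7] q7 -0.02
twist [ 0.     -0.     -0.2515] shift(tool after) [-0.879 -3.111  0.513]
```

```bash
python3 -m jog '{"claw":[1,1,1,1,1,1],"xyz":[[0,0,0],[0,0,0],[0,0,0],[0,0,0],[0,0,0],[0,0,0]],"twist":[[0,0,-0.0503],[0,0,-0.0503],[0,0,-0.0503],[0,0,-0.0503],[0,0,-0.0503],[0,0,0]]}'; python3 go.py 310 330 200 3.464
```

```text
clock: 1.85
eef_pos: [293.2, 580.1, 231.3]
tool_rot: [3.141, -0.0, -2.821]
force: [-0.2, 0.4, -0.7]
width: 85.8
gripper_force: 0.0
now 1.85 [293.2 580.1 231.3] [ 3.141 -0.    -2.821] w 85.8 F [-0.2  0.4 -0.7] q7 0.64
twist [ 0.0001 -0.0001 -0.0006] shift(tool after) [ 0.633 -2.425  0.313]
```

```bash
python3 -m jog '{"claw":[1,1,1,1,1,1,1],"xyz":[[0.105,-0.404,0.052],[0.105,-0.404,0.052],[0.105,-0.404,0.052],[0.105,-0.404,0.052],[0.105,-0.404,0.052],[0.105,-0.404,0.052],[0,0,0]],"twist":[[0,0,0],[0,0,0],[0,0,0],[0,0,0],[0,0,0],[0,0,0],[0,0,0]]}'; python3 go.py 475 313 140 3.464
```

```text
clock: 2.72
eef_pos: [310.3, 326.6, 199.9]
tool_rot: [-3.139, -0.002, -2.827]
force: [0.8, 1.0, 0.0]
width: 85.4
gripper_force: 0.0
now 2.725 [310.3 326.6 199.9] [-3.139e+00 -2.000e-03 -2.827e+00] w 85.4 F [0.8 1.  0. ] q7 0.88
twist [-0.0009 -0.0005 -0.0024] shift(tool after) [-1.519 -0.65   0.599]
```

```bash
python3 -m jog '{"claw":[1,1,1,1,1,1],"xyz":[[-0.38,-0.162,0.15],[-0.38,-0.162,0.15],[-0.38,-0.162,0.15],[-0.38,-0.162,0.15],[0,0,0],[0,0,0]],"twist":[[0,0,0],[0,0,0],[0,0,0],[0,0,0],[0,0,0],[0,0,0]]}'; python3 go.py 475 313 84 3.464
python3 - <<'E'
from h import *
t=cam("top");s=cam("scene")
a=[cv2.resize(cv2.convertScaleAbs(d["color"][y:y+75,x:x+75,::-1],alpha=1.8),(400,400),interpolation=cv2.INTER_CUBIC) for d,x,y in((t,125,245),(s,160,170))]
cv2.imwrite("pics/p1.png",np.hstack(a))
E
```

```text
clock: 3.48
eef_pos: [474.1, 318.0, 140.0]
tool_rot: [3.141, -0.001, -2.82]
force: [-0.1, -0.7, 0.7]
width: 85.4
gripper_force: 0.0
now 3.475 [474.1 318.  140. ] [ 3.141e+00 -1.000e-03 -2.820e+00] w 85.4 F [-0.1 -0.7  0.7] q7 1.11
twist [ 0.0002 -0.0002 -0.0002] shift(tool after) [ 0.007 -0.05   0.56 ]
```

View pics/p1.png

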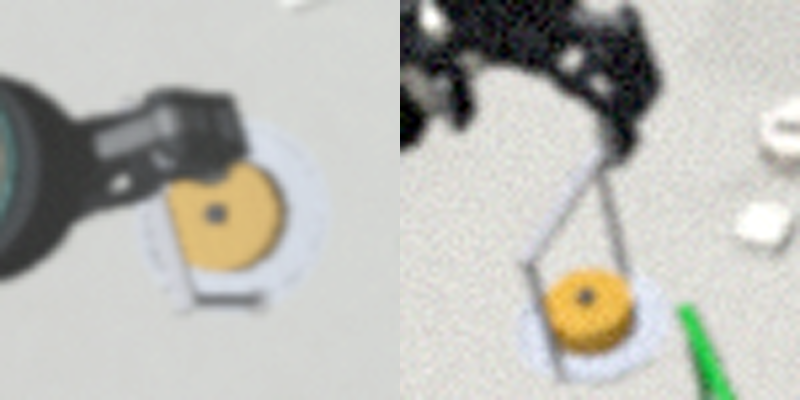

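```bash
python3 - <<'E'
from h import *
t=cam("top");s=cam("scene")
for d in(t,s):
    for p in((474,318,153),(474+13,318-40,150),(475,313,105)): print(p,proj(d,p).round(1))
E
```

```text
(474, 318, 153) [144.8 282.3]
(487, 278, 150) [164.  275.8]
(475, 313, 105) [155.1 283. ]
(474, 318, 153) [186.1 195.6]
(487, 278, 150) [199.7 199.5]
(475, 313, 105) [190.6 207.8]
```

The open hand straddles the bar as predicted: the finger tip is at scene (200,199) and the bar middle at (191,208). Descending.

```bash
python3 -m jog '{"claw":[1,1,1,1,0,0,0,0,0,0],"xyz":[[0,-0.05,0],[0,0,0.28],[0,0,0.28],[0,0,0],[0,0,0],[0,0,0],[0,0,0],[0,0,0],[0,0,0],[0,0,0]],"twist":[[0,0,0],[0,0,0],[0,0,0],[0,0,0],[0,0,0],[0,0,0],[0,0,0],[0,0,0],[0,0,0],[0,0,0]]}'; python3 go.py 475 313 84 3.464
```

```text
clock: 4.92
eef_pos: [476.4, 313.2, 84.5]
tool_rot: [3.141, 0.001, -2.819]
force: [-1.5, 2.3, 3.7]
width: 7.8
gripper_force: 58.5
now 4.925 [476.4 313.2  84.5] [ 3.141e+00  1.000e-03 -2.819e+00] w 7.8 F [-1.5  2.3  3.7] q7 1.1
twist [0.0003 0.0003 0.0001] shift(tool after) [0.014 0.003 0.005]
```

```bash
python3 -m jog '{"claw":[0,0,0,0,0,0,0,0,0],"xyz":[[0,0,-0.2],[0,0,-0.35],[0,0,-0.35],[0,0,-0.35],[0,0,-0.35],[0,0,-0.2],[0,0,0],[0,0,0],[0,0,0]],"twist":[[0,0,0],[0,0,0],[0,0,0],[0,0,0],[0,0,0],[0,0,0],[0,0,0.036],[0,0,0.036],[0,0,0]]}'; python3 go.py 520 -240 264 3.24
python3 - <<'E'
from h import *
t=cam("top");s=cam("scene")
a=[cv2.resize(cv2.convertScaleAbs(d["color"][y:y+120,x:x+120,::-1],alpha=1.8),(400,400),interpolation=cv2.INTER_CUBIC) for d,x,y in((t,80,225),(s,130,110))]
cv2.imwrite("pics/p2.png",np.hstack(a))
E
```

```text
clock: 6.05
eef_pos: [475.8, 311.2, 263.1]
tool_rot: [-3.14, -0.002, -3.045]
force: [-0.0, 0.0, -4.3]
width: 7.9
gripper_force: 58.8
now 6.05 [475.8 311.2 263.1] [-3.140e+00 -2.000e-03 -3.045e+00] w 7.9 F [-0.   0.  -4.3] q7 0.96
twist [-0.0006 -0.0006 -0.0005] shift(tool after) [ 0.102 -5.529 -0.009]
```

View pics/p2.png

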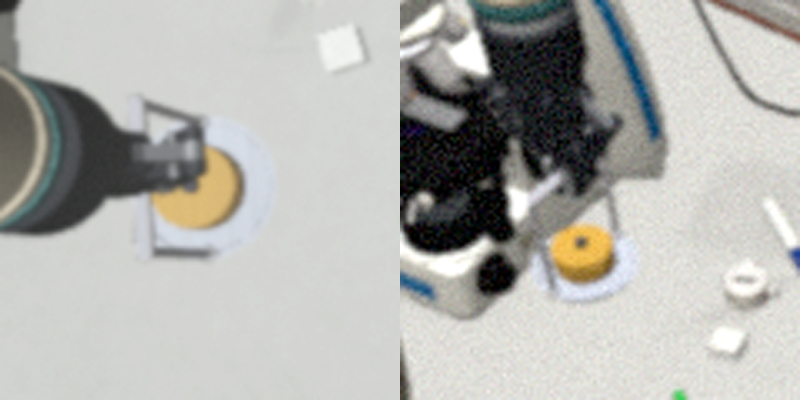

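The pan hangs upright in the grip, with its bar in the middle of the fingers (top crop: bar from (135,100) to (143,258)). Carrying it along the front of the calibrator.

```bash
python3 -m jog '{"claw":[0,0,0,0,0,0,0,0,0,0,0,0],"xyz":[[0.01,-0.3,0],[0.01,-0.5,0],[0.01,-0.52,0],[0.01,-0.52,0],[0.01,-0.52,0],[0.01,-0.52,0],[0.01,-0.52,0],[0.01,-0.52,0],[0.01,-0.52,0],[0.01,-0.5,0],[0,-0.35,0],[0,-0.23,0]],"twist":[[0,0,0],[0,0,0],[0,0,0],[0,0,0],[0,0,0],[0,0,0],[0,0,0],[0,0,0],[0,0,0],[0,0,0],[0,0,0],[0,0,0]]}'; python3 go.py 618 -240 210 3.24
```

```text
clock: 7.65
eef_pos: [518.7, -240.8, 263.6]
tool_rot: [-3.141, -0.001, -3.046]
force: [-0.2, 0.8, -3.0]
width: 8.0
gripper_force: 58.8
now 7.65 [ 518.7 -240.8  263.6] [-3.141e+00 -1.000e-03 -3.046e+00] w 8.0 F [-0.2  0.8 -3. ] q7 2.03
twist [-0.0001 -0.0003 -0.001 ] shift(tool after) [-0.989 -0.09   0.536]
```

```bash
python3 -m jog '{"claw":[0,0,0,0,0,0],"xyz":[[-0.34,-0.02,0],[-0.34,-0.02,0.1],[-0.33,-0.02,0.26],[0,0,0.26],[0,0,0.2],[0,0,0]],"twist":[[0,0,0],[0,0,0],[0,0,0],[0,0,0],[0,0,0],[0,0,0]]}'; python3 go.py 612 -148.6 172 3.24
python3 - <<'E'
from h import *
t=cam("top");s=cam("scene")
a=[cv2.resize(cv2.convertScaleAbs(d["color"][y:y+75,x:x+100,::-1],alpha=1.8),(800,600),interpolation=cv2.INTER_CUBIC) for d,x,y in((t,330,170),(s,315,195))]
cv2.imwrite("pics/k1.png",a[0]);cv2.imwrite("pics/k2.png",a[1])
st=readout.read_state()["eef_pos"]
for d in(t,s): print(proj(d,st+[0,0,20.5]).round(1))
E
```

```text
clock: 8.4
eef_pos: [618.7, -233.9, 179.6]
tool_rot: [3.139, -0.005, -3.044]
force: [-0.1, 0.7, -3.7]
width: 8.3
gripper_force: 58.8
now 8.4 [ 618.7 -233.9  179.6] [ 3.139 -0.005 -3.044] w 8.3 F [-0.1  0.7 -3.7] q7 1.96
twist [ 0.0008 -0.0016 -0.0004] shift(tool after) [-0.017  0.856  0.076]
[404.2 201.7]
[381.2 237.8]
```

View pics/k1.png

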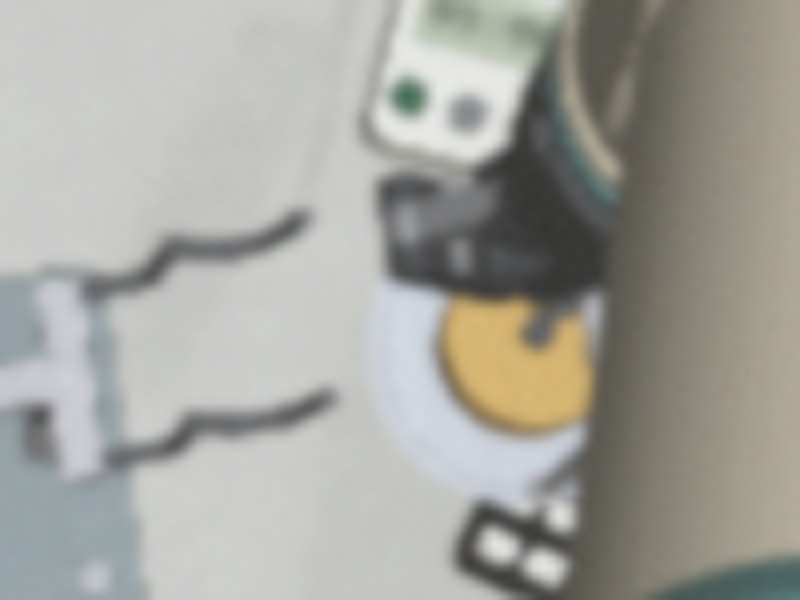

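View pics/k2.png

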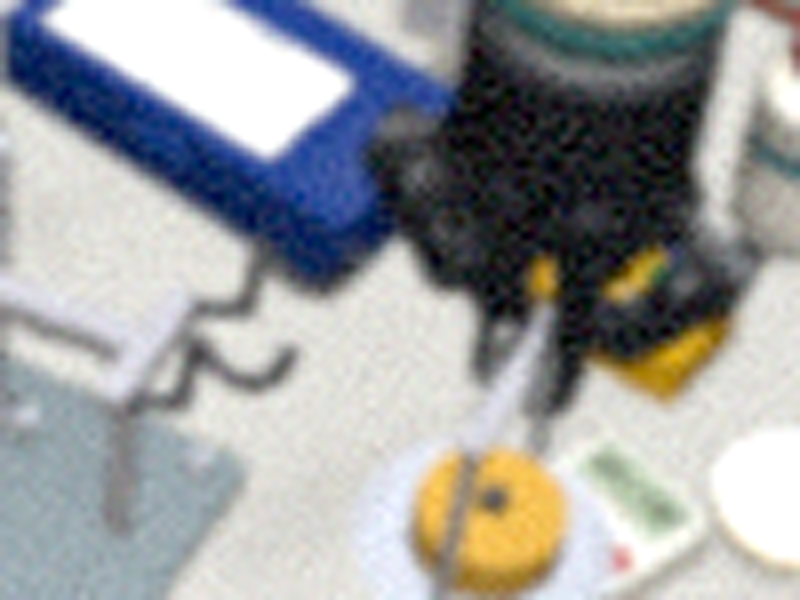

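```bash
python3 - <<'E'
from h import *
t=cam("top");s=cam("scene")
for n,a,b in(("tip",(371.1,219.3),(351,238.3)),("lip",(353.5,222),(338.9,236.4)),("saddle",(359.3,223),(345.8,242)),("tipfar",(367.6,196.6),(347.6,225.1))):
    x,f=tri([(t,a),(s,b)]);print(n,x.round(1),f.round(1))
E
```

```text
tip [ 588.9 -166.4  184.8] [-0.2  0.2  0.3 -0.1]
lip [ 587.4 -130.6  169.6] [-0.1  0.1  0.1 -0. ]
saddle [ 589.7 -146.5  154.1] [ 1.  -0.9 -1.6  0.3]
tipfar [ 627.4 -151.5  196.8] [-4.1  3.8  7.  -1.4]
```

```bash
python3 -m jog '{"claw":[0,0,0,0,0,0,0],"xyz":[[0,0,0.06],[-0.005,0.2,0],[-0.005,0.2,0],[-0.005,0.2,0],[0,0.15,0],[0,0.12,0],[0,0,0]],"twist":[[0,0,0],[0,0,0],[0,0,0],[0,0,0],[0,0,0],[0,0,0],[0,0,0]]}'; python3 go.py 612 -147.8 142 3.24
python3 - <<'E'
from h import *
s=cam("scene");t=cam("top")
a=[cv2.resize(cv2.convertScaleAbs(d["color"][y:y+75,x:x+75,::-1],alpha=1.8),(400,400),interpolation=cv2.INTER_CUBIC) for d,x,y in((t,330,170),(s,315,195))]
cv2.imwrite("pics/k3.png",np.hstack(a))
E
```

```text
clock: 9.48
eef_pos: [613.8, -146.2, 176.2]
tool_rot: [3.141, 0.0, -3.044]
force: [0.4, -0.5, -3.2]
width: 7.8
gripper_force: 58.8
now 9.475 [ 613.8 -146.2  176.2] [ 3.141  0.    -3.044] w 7.8 F [ 0.4 -0.5 -3.2] q7 1.83
twist [ 0.0002  0.     -0.0001] shift(tool after) [ 0.019 -0.014  0.342]
```

View pics/k3.png

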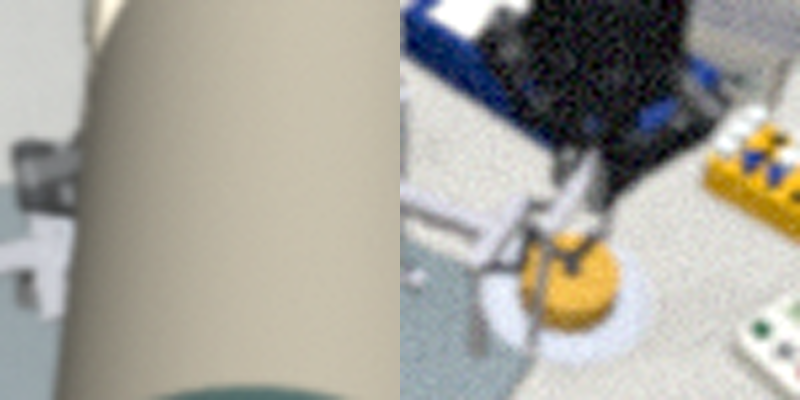

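```bash
python3 -m jog '{"claw":[0,0,0,0,0,0],"xyz":[[0.02,-0.015,0.1],[0,0,0.1],[0,0,0.1],[0,0,0.1],[0,0,0.05],[0,0,0]],"twist":[[0,0,0],[0,0,0],[0,0,0],[0,0,0],[0,0,0],[0,0,0]]}'; python3 go.py 612 -147.8 119.5 3.24
python3 - <<'E'
from h import *
t=cam("top")
c=t["color"][215:240,230:255].astype(int);m=(c[...,0]>c[...,1]+25);v,u=np.nonzero(m);print("dot",len(u),u.mean()+230,v.mean()+215)
E
```

```text
clock: 10.32
eef_pos: [611.6, -149.4, 130.6]
tool_rot: [3.141, -0.001, -3.045]
force: [0.5, -0.3, -3.1]
width: 7.6
gripper_force: 58.8
now 10.325 [ 611.6 -149.4  130.6] [ 3.141e+00 -1.000e-03 -3.045e+00] w 7.6 F [ 0.5 -0.3 -3.1] q7 1.83
twist [ 0.0001 -0.0003 -0.0007] shift(tool after) [-0.006  0.015  0.111]
dot 4 239.5 225.5
```

```bash
python3 -m jog '{"claw":[0,0,0,0],"xyz":[[0,0,0.05],[0,0,0.05],[0,0,0.02],[0,0,0]],"twist":[[0,0,0],[0,0,0],[0,0,0],[0,0,0]]}'; cat > dot.py <<'E'
from h import *
t=cam("top");s=cam("scene")
c=t["color"][212:242,225:257].astype(int);w=np.clip(c[...,0]-c[...,1]-15,0,None);v,u=np.mgrid[212:242,225:257]
a=(u*w).sum()/w.sum(),(v*w).sum()/w.sum()
c=s["color"][190:215,255:280].astype(int);w=np.clip(c[...,0]-c[...,1]-25,0,None);v,u=np.mgrid[190:215,255:280]
b=(u*w).sum()/w.sum(),(v*w).sum()/w.sum()
x,f=tri([(t,a),(s,b)]);print("dot",np.round(a+b,1),x.round(1),f.round(1))
from fit2 import P
for b0 in(-.14,0,.14):print(b0,np.r_[proj(t,P(b0)),proj(s,P(b0))].round(1))
E
cat > fit2.py <<'E'
import numpy as np
def P(b):
    c,s=np.cos(.098),np.sin(.098);y=130*np.cos(b);return (599.4-s*y,-19.25+c*y,158+130*np.sin(b))
E
python3 dot.py
```

```text
clock: 10.88
eef_pos: [612.0, -148.3, 119.5]
tool_rot: [3.14, 0.0, -3.045]
force: [-1.2, 3.3, 1.0]
width: 8.0
gripper_force: 59.5
dot [238.8 224.4 266.9 197.3] [589.6 113.  171.9] [-0.  0.  0. -0.]
-0.14 [243.3 228.2 268.1 206.4]
0 [241.3 226.8 267.3 201.8]
0.14 [240.4 225.3 267.3 197.4]
```

```bash
python3 -m jog '{"claw":[0.15,0.3,0.45,0.45,0.45,0.45,0.45,0.45,0.45],"xyz":[[0,0,0],[0,0,0],[0,0,0],[0,0,0],[0,0,-0.1],[0,0,-0.3],[0,0,-0.5],[0,0,-0.5],[0,0,0]],"twist":[[0,0,0],[0,0,0],[0,0,0],[0,0,0],[0,0,0],[0,0,0],[0,0,0],[0,0,0],[0,0,0]]}'; python3 dot.py; python3 go.py 540 -235 290 3.24
```

```text
clock: 12.1
eef_pos: [614.7, -150.1, 264.7]
tool_rot: [-3.138, 0.01, -3.046]
force: [1.0, 0.1, 0.3]
width: 38.4
gripper_force: 0.0
dot [238.8 224.4 267.  197.3] [589.8 112.9 171.4] [ 0. -0. -0.  0.]
-0.14 [243.3 228.2 268.1 206.4]
0 [241.3 226.8 267.3 201.8]
0.14 [240.4 225.3 267.3 197.4]
now 12.2 [ 611.8 -149.4  260. ] [-3.141e+00  1.000e-03 -3.045e+00] w 38.3 F [-0.5 -0.  -0.9] q7 1.84
twist [-0.0002  0.0004 -0.0007] shift(tool after) [ 0.799 -0.781 -0.3  ]
```

```bash
python3 -m jog '{"claw":[0.45,1,1,1,1,1,1,1],"xyz":[[0.2,-0.18,0],[0.35,-0.33,0],[0.35,-0.33,0],[0.35,-0.33,0],[0.32,-0.294,0],[0,0,0.1],[0,0,0],[0,0,0]],"twist":[[0,0,0],[0,0,0],[0,0,0],[0,0,0],[0,0,0],[0,0,0],[0,0,0],[0,0,0]]}'; python3 go.py 470.3 -310.5 135 3.24
```

```text
clock: 13.2
eef_pos: [470.4, -308.6, 248.5]
tool_rot: [3.14, -0.0, -3.043]
force: [-0.4, -1.0, -0.3]
width: 85.2
gripper_force: 0.0
now 13.2 [ 470.4 -308.6  248.5] [ 3.14  -0.    -3.043] w 85.2 F [-0.4 -1.  -0.3] q7 2.19
twist [ 0.0004 -0.0001  0.    ] shift(tool after) [ 0.003 -0.018  1.135]
```

```bash
python3 -m jog '{"claw":[1,1,1,1,1,0,0,0,0,0,0],"xyz":[[0,-0.018,0.2],[0,0,0.35],[0,0,0.35],[0,0,0.22],[0,0,0],[0,0,0],[0,0,0],[0,0,0],[0,0,0],[0,0,0],[0,0,0]],"twist":[[0,0,0],[0,0,0],[0,0,0],[0,0,0],[0,0,0],[0,0,0],[0,0,0],[0,0,0],[0,0,0],[0,0,0],[0,0,0]]}'; python3 go.py 470.3 -310.5 135 3.24
```

```text
clock: 14.58
eef_pos: [470.3, -312.1, 137.9]
tool_rot: [-3.141, 0.001, -3.046]
force: [-0.2, 0.6, 6.3]
width: 27.0
gripper_force: 58.4
now 14.575 [ 470.3 -312.1  137.9] [-3.141e+00  1.000e-03 -3.046e+00] w 27.0 F [-0.2  0.6  6.3] q7 2.18
twist [-0.0002  0.0004 -0.0007] shift(tool after) [-0.002  0.016  0.029]
```

```bash
python3 -m jog '{"claw":[0,0,0,0,0,0,0,0],"xyz":[[0,0,-0.1],[0,0,-0.25],[0,0,-0.3],[0,0,-0.3],[0,0,-0.35],[0,0,-0.35],[0,0,-0.25],[0,0,0]],"twist":[[0,0,0],[0,0,0],[0,0,0],[0,0,0],[0,0,0],[0,0,0],[0,0,0],[0,0,0]]}'; python3 go.py 588 111 325 3.24
```

```text
clock: 15.58
eef_pos: [470.4, -312.6, 328.9]
tool_rot: [-3.139, 0.003, -3.046]
force: [-0.6, -0.0, -2.8]
width: 26.7
gripper_force: 58.8
now 15.575 [ 470.4 -312.6  328.9] [-3.139e+00  3.000e-03 -3.046e+00] w 26.7 F [-0.6 -0.  -2.8] q7 2.19
twist [-0.0008  0.001  -0.0008] shift(tool after) [-1.586  4.1    0.039]
```

Force of about −2 N matches the gauge's weight. Carrying it to above the pad.

```bash
python3 -m jog '{"claw":[0,0,0,0,0,0,0,0,0,0,0],"xyz":[[-0.1,0.26,0],[-0.17,0.44,0],[-0.18,0.46,0],[-0.18,0.46,0],[-0.18,0.46,0],[-0.18,0.46,0],[-0.18,0.46,0],[-0.18,0.46,0],[-0.15,0.4,0],[-0.086,0.24,0],[0,0,0]],"twist":[[0,0,0],[0,0,0],[0,0,0],[0,0,0],[0,0,0],[0,0,0],[0,0,0],[0,0,0],[0,0,0],[0,0,0],[0,0,0]]}'; python3 go.py 588 111 325 3.24
python3 - <<'E'
from h import *
s=cam("scene");t=cam("top")
p=readout.read_state()["eef_pos"]
for d in(t,s):
    print("tip pred",proj(d,p-[0,0,124]).round(1),"pad pred",proj(d,(587,109,176)).round(1),"cap",proj(d,p+[0,0,44]).round(1))
a=[cv2.resize(cv2.convertScaleAbs(d["color"][y:y+h,x:x+h,::-1],alpha=1.8),(400,400),interpolation=cv2.INTER_CUBIC) for d,x,y,h in((t,200,180,70),(s,225,145,80))]
s2=cv2.resize(cv2.convertScaleAbs(s["color"][180:280,255:375,::-1],alpha=1.8),(0,0),fx=2,fy=2)
c=np.zeros((200,800,3),np.uint8);c[:,:240]=s2
cv2.imwrite("pics/n1.png",np.vstack([np.hstack(a),c]))
E
```

```text
clock: 16.95
eef_pos: [587.3, 114.1, 325.0]
tool_rot: [3.14, -0.003, -3.041]
force: [-0.5, 0.2, -2.8]
width: 26.9
gripper_force: 58.9
now 16.95 [587.3 114.1 325. ] [ 3.140e+00 -3.000e-03 -3.041e+00] w 26.9 F [-0.5  0.2 -2.8] q7 1.37
twist [ 0.0004 -0.0011  0.0007] shift(tool after) [-0.004 -0.031  0.   ]
tip pred [237.6 222.8] pad pred [240.3 225.2] cap [219.7 205.1]
tip pred [266.6 190.4] pad pred [267.4 197.3] cap [262.8 141.6]
```

View pics/n1.png

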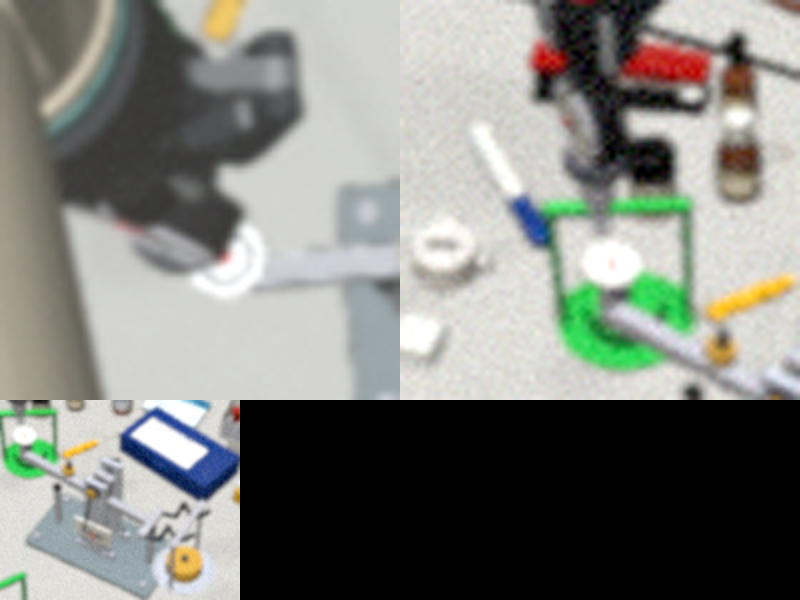

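The pan hangs by its bail on both prongs and the gauge is upright above the pad (scene: pad centre (267,197.5), tip about (265,190)). Now the fine offset, numerically.

```bash
python3 - <<'E'
from h import *
from scipy.optimize import least_squares as LS
s=cam("scene");t=cam("top");p=readout.read_state()["eef_pos"];print(p.round(1))
a=(239.0,224.6);b=(267.0,197.5)
print("pad z176",onz(t,a,176).round(1),onz(s,b,176).round(1),LS(lambda q:np.r_[proj(t,(*q,176))-a,proj(s,(*q,176))-b],[588,111]).x.round(1))
print("axis pred",[proj(s,(p[0],p[1],z)).round(1).tolist() for z in(176,201,215,235)])
c=s["color"].astype(int)
for v in range(178,205): print(v,' '.join("%3d"%x for x in c[v,255:280,0]),'|',' '.join("%3d"%x for x in c[v,258:276,1]))
E
```

```text
[587.9 109.3 326.4]
pad z176 [588.4 111.8 176. ] [585.9 109.4 176. ] [587.9 111.2]
axis pred [[267.5, 197.1], [267.0, 190.6], [266.7, 186.9], [266.2, 181.6]]
178 117 118 114  94  75  56  57  69  69  52  36  32  30  34  34  40  29  24  13  11  17   7   2  11  43 |  93  73  59  56  68  66  52  36  36  32  32  33  39  25  18   6  15  17
179 114 120 118 106  75  50  44  49  58  49  41  40  42  39  52  40  24  13   5  16  11   0   0  19  47 | 108  72  51  47  49  58  44  47  36  42  41  48  41  24  11  11   6  20
180 114 118 114 114  96  73  44  46  40  40  41  44  41  42  39  33  26   4   3   0  23  16  13  14  52 | 116  96  72  47  44  43  38  45  45  45  44  42  35  28   1   0   2  18
181 119 115 121 120 115  95  74  57  36  37  43  37  44  46  55  61  58  33  35  28  31  28  34  38  63 | 119 112  89  74  54  32  39  40  38  43  43  54  57  52  38  38  29  25
182 119 118 120 120 118 116  94  79  54  49  48  41  52  57  78  87  72  63  60  60  68  63  55  64  64 | 117 117 117  94  76  59  50  49  38  55  58  79  85  71  62  56  58  67
183 118 118 118 118 119 118 108  96  83  66  67  63 
[... 3163 characters left out ...]
  87 116 118 104  93  87  88 116 133 140 142 135 126 115  84  46  32  33  28  33  53  69  87 | 118 122 115 117 114 111 127 134 138 142 137 125 123 119 113 120 124 118
202  96  70  78  98  97  82  57  40  45  71  90 107 103 102  88  71  49  32  30   9  28  29  35  43  46 | 108 120 117 112 106 109 110 101 103 104 100  88  91 105 118 122 115 123
203 101  64  63  76  69  49  25  29  37  49  64  70  69  60  37  48  35  22  26  31  26  36  28  25  35 | 104 116 115 109 115 116 103  80  71  66  57  46  72  98 115 123 123 121
204 104  63  47  39  39  28  27  26  34  49  67  66  62  53  51  45  37  32  27  26  27  24  30  23  32 |  89 111 118 117 119 115 103  83  63  59  48  58  77 102 121 123 118 122
```

```bash
python3 -m jog '{"claw":[0,0,0,0,0,0,0,0,0],"xyz":[[0,0,0.1],[0,0,0.1],[0,0,0.05],[0,0,0.03],[0,0,0.03],[0,0,0.03],[0,0,0.03],[0,0,0.03],[0,0,0]],"twist":[[0,0,0],[0,0,0],[0,0,0],[0,0,0],[0,0,0],[0,0,0],[0,0,0],[0,0,0],[0,0,0]]}'
cat > lev.py <<'E'
from h import *
s=cam("scene");t=cam("top");print(readout.read_state()["eef_pos"].round(1),readout.read_state()["force"].round(1))
def disc(d,x0,y0,w,h,th):
    c=d["color"][y0:y0+h,x0:x0+w].astype(int).min(2);m=(c>th).astype(np.uint8)
    n,l,st,ce=cv2.connectedComponentsWithStats(m);i=1+np.argmax(st[1:,4]);return st[i],ce[i]+[x0,y0]
st,ce=disc(s,250,186,34,34,132);print("disc",st,ce.round(2),"bottom",186+st[1]+st[3])
# pointer on index plate
c=s["color"].astype(int)
from fit2 import P
for b in(-.05,0,.05,.14):print(b,proj(s,P(b)).round(1))
E
python3 lev.py
```

```text
clock: 18.27
eef_pos: [588.2, 111.8, 287.0]
tool_rot: [3.141, -0.0, -3.045]
force: [-1.3, 0.3, 2.0]
width: 26.7
gripper_force: 59.3
[588.3 111.7 287.2] [-1.2  0.8  3.2]
disc [12 10 11  7 36] [267.14 199.53] bottom 203
-0.05 [267.5 203.4]
0 [267.3 201.8]
0.05 [267.2 200.2]
0.14 [267.3 197.4]
```

```bash
cat >> lev.py <<'E'
hs=cv2.cvtColor(s["color"],cv2.COLOR_RGB2HSV)[225:300,325:375];m=((hs[...,0]>14)&(hs[...,0]<28)&(hs[...,1]>110)&(hs[...,2]>60)).astype(np.uint8)
n,l,st,ce=cv2.connectedComponentsWithStats(m);i=1+np.argmax(st[1:,4]);print("brass",st[i],ce[i]+[325,225])
c0,s0=np.cos(.098),np.sin(.098)
for b in(-.05,0,.05,.1,.14):
    y=-130*np.cos(b);print(b,proj(s,(599.4-s0*y,-19.25+c0*y,158-130*np.sin(b)-84)).round(1))
E
python3 lev.py; python3 -m jog '{"claw":[0,0,0,0],"xyz":[[0,0,0.03],[0,0,0.03],[0,0,0],[0,0,0]],"twist":[[0,0,0],[0,0,0],[0,0,0],[0,0,0]]}'; python3 lev.py
```

```text
[588.3 111.7 287.3] [-0.4  0.5  2.2]
disc [12 10 10  7 34] [267.06 199.53] bottom 203
-0.05 [267.5 203.4]
0 [267.3 201.8]
0.05 [267.2 200.2]
0.14 [267.3 197.4]
brass [ 17  27  14  18 191] [348.44502618 260.60209424]
-0.05 [347.3 254.5]
0 [347.2 256. ]
0.05 [347.  257.4]
0.1 [346.6 258.8]
0.14 [346.3 259.8]
clock: 18.98
eef_pos: [588.4, 111.7, 281.2]
tool_rot: [3.141, 0.0, -3.045]
force: [-0.2, 0.5, 1.9]
width: 26.7
gripper_force: 59.6
[588.4 111.6 281.2] [0.8 1.8 2. ]
disc [12 12 10  6 30] [266.2 200.8] bottom 204
-0.05 [267.5 203.4]
0 [267.3 201.8]
0.05 [267.2 200.2]
0.14 [267.3 197.4]
brass [ 18  26  14  17 193] [348.66839378 259.24870466]
-0.05 [347.3 254.5]
0 [347.2 256. ]
0.05 [347.  257.4]
0.1 [346.6 258.8]
0.14 [346.3 259.8]
```

```bash
python3 - <<'E'
from h import *
im=cv2.imread("pics/n1.png")[400:600,:240];im=cv2.resize(im,(120,100),interpolation=cv2.INTER_AREA)
s=cam("scene");cur=cv2.convertScaleAbs(s["color"][180:280,255:375,::-1],alpha=1.8)
for n,i in(("n1",im),("now",cur)):
    h=cv2.cvtColor(i,cv2.COLOR_BGR2HSV)[45:100,70:120];m=((h[...,0]>14)&(h[...,0]<28)&(h[...,1]>110)&(h[...,2]>108)).astype(np.uint8)
    a,l,st,ce=cv2.connectedComponentsWithStats(m);k=1+np.argmax(st[1:,4]);print(n,st[k],(ce[k]+[325,225]).round(2))
g=lambda i,x,y,w,h:cv2.cvtColor(i,cv2.COLOR_BGR2GRAY)[y:y+h,x:x+w].astype(np.float32)
# hook/pan patch shift & pad shift
for n,(x,y,w,h) in{"pan":(78,68,32,30),"beamnut":(28,26,14,14)}.items():
    A=cv2.cvtColor(im,cv2.COLOR_BGR2GRAY)[y:y+h,x:x+w];B=cv2.cvtColor(cur,cv2.COLOR_BGR2GRAY)[max(0,y-10):y+h+10,x-5:x+w+5]
    A4=cv2.resize(A,None,fx=8,fy=8,interpolation=cv2.INTER_CUBIC);B4=cv2.resize(B,None,fx=8,fy=8,interpolation=cv2.INTER_CUBIC)
    r=cv2.matchTemplate(B4,A4,cv2.TM_CCOEFF_NORMED);_,mx,_,ml=cv2.minMaxLoc(r);print(n,round(mx,3),ml[0]/8-5,ml[1]/8-(y-max(0,y-10)))
E
```

```text
n1 [ 17  29  13  16 188] [347.73 261.52]
now [ 18  26  13  17 187] [348.52 259.22]
pan 0.962 0.625 -2.25
beamnut 0.921 0.25 1.125
```

```bash
python3 -m jog '{"claw":[0,0,0,0,0],"xyz":[[0,0,0.02],[0,0,0.02],[0,0,0.02],[0,0,0],[0,0,0]],"twist":[[0,0,0],[0,0,0],[0,0,0],[0,0,0],[0,0,0]]}'; cat > sh.py <<'E'
from h import *
im=cv2.imread("pics/n1.png")[400:600,:240];im=cv2.resize(im,(120,100),interpolation=cv2.INTER_AREA)
im0=cv2.imread("pics/scene0.png")
c=np.mean([cam("scene")["color"].astype(float) for _ in range(4)],0).astype(np.uint8)[:,:,::-1]
cur=cv2.convertScaleAbs(c[180:280,255:375],alpha=1.8);st0=cv2.convertScaleAbs(im0[180:280,255:375],alpha=1.8)
G=lambda i:cv2.cvtColor(i,cv2.COLOR_BGR2GRAY);K=lambda i:cv2.resize(i,None,fx=10,fy=10,interpolation=cv2.INTER_CUBIC)
def sh(n,a,b,x,y,w,h):
    y0=max(0,y-9);r=cv2.matchTemplate(K(G(b)[y0:y+h+9,x-4:x+w+4]),K(G(a)[y:y+h,x:x+w]),cv2.TM_CCOEFF_NORMED);_,mx,_,ml=cv2.minMaxLoc(r);print(n,round(mx,3),ml[0]/10-4,ml[1]/10-(y-y0))
sh("pan n1->cur",im,cur,78,68,32,30)
for nm,a in(("n1",im),("start",st0)):
    sh("nut "+nm,a,cur,28,26,14,14); sh("beamL "+nm,a,cur,14,22,24,18); sh("crossbar "+nm,a,cur,72,42,16,20)
sh("base check",st0,cur,35,70,25,25)
print(readout.read_state()["eef_pos"].round(1),readout.read_state()["force"].round(1))
E
python3 sh.py
```

```text
clock: 19.75
eef_pos: [588.4, 111.6, 275.1]
tool_rot: [3.141, 0.0, -3.045]
force: [-1.3, 2.4, 2.7]
width: 26.9
gripper_force: 59.8
pan n1->cur 0.945 0.9000000000000004 -3.5
nut n1 0.877 0.5999999999999996 1.5999999999999996
beamL n1 0.722 0.09999999999999964 2.5
crossbar n1 0.734 0.5999999999999996 -1.7000000000000002
nut start 0.936 -0.20000000000000018 -0.8000000000000007
beamL start 0.87 0.09999999999999964 -1.7000000000000002
crossbar start 0.89 -0.5 1.5
base check 0.989 0.0 0.0
[588.3 111.4 275.2] [-0.4  2.1  2.2]
```

```bash
python3 -m jog '{"claw":[0,0,0,0],"xyz":[[0,0,0.015],[0,0,0],[0,0,0],[0,0,0]],"twist":[[0,0,0],[0,0,0],[0,0,0],[0,0,0]]}'; python3 sh.py | head -1; python3 - <<'E'
from h import *
c=np.mean([cam("scene")["color"].astype(float) for _ in range(6)],0)
a=cv2.imread("pics/scene0.png")[:,:,::-1].astype(float)
for n,i in(("cur",c),("start",a)):
    print(n)
    for v in range(234,252): print(v,' '.join("%3d"%x for x in i[v,290:316,1]),'|',' '.join("%3d"%x for x in (i[v,290:316,0]-i[v,290:316,1])))
E
```

```text
clock: 20.45
eef_pos: [588.3, 111.4, 273.6]
tool_rot: [3.142, 0.0, -3.046]
force: [0.1, 2.6, 1.9]
width: 26.6
gripper_force: 59.9
pan n1->cur 0.938 0.9000000000000004 -3.9000000000000004
cur
234  91  91  93  89  90  90  83  80  75  64  53  58  74  77  76  79  75  73  70  70  73  72  70  68  70  73 |  -8  -8  -8  -8  -9  -7  -5  -5  -1   0   1   0   0  -1   0   0  -1   0  -1   0   0   1   0   0   0   0
235  92  90  89  92  90  89  86  82  74  64  51  60  73  75  77  77  77  72  72  75  75  74  74  70  68  68 |  -8  -8  -7  -8  -8  -7  -5  -3   0   0   0  -1   0   0  -1   0   0   0   0  -1  -2   0   0   1   0   0
236  91  91  92  93  91  89  83  81  74  64  52  58  74  77  76  78  72  71  69  73  76  74  76  74  73  76 |  -8  -8  -8  -7  -8  -7  -7  -4  -1   0  -2   0   0   0  -1  -1   0   0   0   0  -1   1  -1   1   0   1
237  91  95 105 106 102  95  88  78  74  62  49  59  72  77  78  77  74  73  71  72  74  74  75  73  76  86 |  -7  -7  -5  -4  -6  -6  -6  -3  -1   0   0  -1  -1   0   0   0   1  -1   0   0   0  -1  -2   0   0   0
238  93 100 117 124 120 114  99  86  75  63  50  59  
[... 6100 characters left out ...]
26  16   7   3   1   5   2   4   2  -1  -3  -8  -7  -8   0
249  89  91  97  96 100  90  77  63  78  78  71  69  73  73  71  72  74  77  86  84  84  84  87  85  89  79 | -10 -10  -7  -3  -3  -2   0  -1  -3   0   8  13  11   2   0   6   0   1   3   2  -3  -5  -8 -10 -10  -7
250  90  89  94  93  96  93  86  80  78  72  78  71  83  83  77  84  79  82  89  86  84  83  92  89  89  91 |  -7 -10  -7  -7   0  -1   0  -3  -2   0   1   5   4   3   4  -2   2   1   3   0  -1  -7  -7  -9 -10 -10
251  94  89  85  91  87  89  86  88  85  77  72  78  75  78  76  79  77  88  89  89  81  84  84  85  89  91 |  -9  -8  -9  -7  -6   0   0  -4  -3  -1   0   0   3  -3   2   4  -1   2   2   0   2  -6  -9  -8  -9 -12
```

```bash
cat > ptr.py <<'E'
from h import *
from scipy.optimize import least_squares as LS
s=cam("scene");c=np.mean([cam("scene")["color"].astype(float) for _ in range(6)],0).mean(2)
a=cv2.imread("pics/scene0.png").astype(float).mean(2)
def line(i):
    V=np.arange(231,247);U=[]
    for v in V:
        x=np.arange(297,305);r=i[v,297:305];bg=np.interp(x,[297,304],[r[0],r[-1]])
        w=np.clip(bg-r,0,None);k=np.argmax(w);w=np.where(abs(np.arange(8)-k)<=2,w,0);U.append((x*w).sum()/w.sum())
    U=np.array(U);p=np.polyfit(V,U,1)
    for _ in range(3): m=abs(U-np.polyval(p,V))<.4;p=np.polyfit(V[m],U[m],1)
    return p
def model(b,xo):
    co,si=np.cos(.098),np.sin(.098);o=[]
    for L in(20,110):
        y,z=L*np.sin(b),158-L*np.cos(b);o.append(proj(s,(599.4+co*xo-si*y,-19.25+si*xo+co*y,z)))
    o=np.array(o);return o
for n,i in(("cur",c),("start",a)):
    p=line(i);print(n,"slope",p[0].round(4),"u238",np.polyval(p,238).round(2))
for b in(-.14,-.08,-.03,0,.03,.06,.14):
    o=model(b,-45);k=(o[1]-o[0]);print(b,"slope",(k[0]/k[1]).round(4),"u238",(o[0,0]+k[0]/k[1]*(238-o[0,1])).round(2),o.round(1).tolist())
print(readout.read_state()["eef_pos"].round(1),readout.read_state()["force"].round(1))
E
python3 ptr.py
```

```text
cur slope 0.0014 u238 300.11
start slope 0.0941 u238 300.93
-0.14 slope 0.1776 u238 300.49 [[299.8, 234.4], [303.8, 256.4]]
-0.08 slope 0.1078 u238 299.87 [[299.5, 234.2], [301.8, 255.7]]
-0.03 slope 0.0466 u238 299.33 [[299.2, 234.1], [300.1, 255.0]]
0 slope 0.0083 u238 299.0 [[299.0, 234.0], [299.1, 254.6]]
0.03 slope -0.0312 u238 298.65 [[298.8, 233.9], [298.1, 254.1]]
0.06 slope -0.0723 u238 298.29 [[298.6, 233.9], [297.2, 253.6]]
0.14 slope -0.1901 u238 297.25 [[298.1, 233.6], [294.5, 252.3]]
[588.3 111.4 273.6] [-0.6  1.9  2.6]
```

The pointer slope (0.001, against 0.008 for a level beam) and the pan shift both put the beam within about 0.01 rad of level, and it is steady. Handing in.

```bash
python3 -c "
from cell import order;print(order.finish_job())"
```

```text
the job is handed in; nothing more can be done
None
```

The job is handed in, but the call returned no verdict. The pan hangs free on the twin hook, and the gauge is held upright on the red dot. By my image measurements the tip is within a few mm of the dot and the beam is level to about 0.01 rad.

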